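Build up a sander roller in its jig and hold its axle through both bushes

ROBOT

A 6-joint arm with a two-finger parallel gripper is mounted at the origin on the work surface. World frame = base frame: x ahead of the robot, y to its left, z up, the work surface at z = 0. Lengths are in m, angles in rad, forces in N, time in s.
With the tool pointing down it reaches from about 0.35 to 1 m from the base axis. Payload 7.1 kg.
Tool frame: the origin (TCP) lies between the finger pads; the fingertips stand 22 mm ahead of it and the grasp point (between the pads) lies 3 mm ahead of it; x points along the fingers, y is the direction in which the jaws open and shut, and the axes are right-handed (so a half turn about x gives the same grasp; the last joint's range is limited). The gripper opens to 85 mm and grips with 20 to 120 N. Pads are 22 mm wide; open, the fingers measure 114 mm over their backs; the gripper's body (76 mm by 85 mm) begins 54 mm behind the grasp point. The pads swing forward as they close: fully open they stand 13 mm farther back than shut.
Start: joints at [1.081, 0.423, 1.63, -0, 1.089, -0.019], TCP at [0.283, 0.557, 0.253] pointing down, gripper open.
Joint ranges: [-3, 3], [-0.9, 2.11], [0.09, 2.58], [-1.31, 4.45], [0.11, 2.69], [-2.54, 2.54]. Speed limits (rad/s): [2.39, 2.39, 3.01, 3.14, 3.14, 3.14].

INTERFACE

Orientations are given as a rotation vector (axis times angle).
In Python, from rig import manip gives the robot as it stands. The module is installed in compiled form; this text tells all that it offers. Calls block until the motion is done:
- manip.move_to(position, orientation): joint-space move of the TCP to a pose.
- manip.servo_line(position, orientation=None, rate=0.15): straight line of the TCP; orientation=None keeps the orientation; rate is the mean speed in m/s.
- manip.set_joints(angles): joint-space move.
- manip.command_gripper(opening, f_grip=None): finger opening in m; f_grip is the grip in N (None keeps the last); returns when the fingers have stopped.
- manip.hold(seconds).
- manip.solve_ik(position, orientation): joint angles nearest the present ones, or None.
- manip.camera(name): name is "scene" or "top"; returns a dict with "image" (400x640x3 uint8, red, green, blue), "fx", "fy", "cx", "cy" (pixels), "cam_to_world" (4x4, takes a point from camera to world coordinates). Camera axes: x right, y down, z forward; pixel columns grow to the right and rows downward; lengths in m; the calibration is good to about 2 mm. A picture is of the moment at which its call begins. There is no depth.
A pose or a line that the arm cannot do raises manip.IKError and nothing moves.
- manip.sign_off(): hands the job in, once; it reports no verdict.
Readings, each from a call of its own:
- manip.get_time(): time.
- manip.get_joint_positions(): joint angles.
- manip.get_joint_vel(): joint speeds.
- manip.get_tau(): joint torques, N m.
- manip.get_position(): TCP position.
- manip.get_ee_rot(): TCP orientation.
- manip.get_contact_force(): force on the tool from outside, world axes, zero at the start.
- manip.get_torque(): the same for the moment, N m.
- manip.get_width(): finger opening in m.
Only numpy, scipy, OpenCV 4.12 (cv2) and the standard library are available. Lean on these libraries where they do the work, as an engineer would, in place of code of your own. Each camera call takes 0.05 s, during which the arm holds its last target.

TASK

Build up the belt sander's roller in the assembly jig: stand the plain roller tube (the tall one) squarely down on the floor of the jig's round pocket, then set the bush cap fully home on it, its short spigot inside the tube and its boss up. Thread the longest rod from the rack, held by its head, down through the cap's bush and on through the bush in the jig's floor. Finish while holding it there, upright, with its lower end standing out about 15 mm below the jig's floor plate and clear of the bench; nothing else would carry it, so do not let go, and leave the other things where they are.

Things in the scene. Friction and masses are not known exactly. Their poses are not given: they have to be found in the camera images.
- jig: aluminium assembly jig fixed to the bench, 100 x 100 mm, top at 67 mm above the bench, on four 16 mm square corner legs 35 mm tall, open below. Origin: on the bench, under its centre; z up, x and y along its sides. Its vertical centre line is the axis of the pocket and of the lower bush
- pocket_floor (a point): centre of the floor of the jig's round pocket, 47 mm above the bench. The pocket is 57 mm across and 20 mm deep, open at the top (at 67 mm) with a 3 mm chamfer
- lower_bush (a point): centre of the lower mouth of the jig's floor bush, on the underside of the 12 mm floor plate, 35 mm above the bench. The hole is 14 mm across and goes right through the plate, from 47 down to 35 mm
- roller: plain aluminium roller tube standing upright on the bench, 54 mm outside, 40 mm bore, 50 mm tall, open at both ends (either end may be down), mass about 0.16 kg. Origin: centre of one end face (underside at the start); z along its axis. Seated, its upper 30 mm stand out of the pocket
- roller_mid (a point): centre of the roller tube, on its axis at half its height (25 mm from either end)
- cap: bush cap standing on the bench on its spigot: grey spigot 37 mm across and 8 mm tall at the bottom, then a grey flange 54 mm across and 8 mm thick, then a brass boss 28 mm across and 24 mm tall to grip it by; a 14 mm bore goes right through all 40 mm. Mass about 0.09 kg. Origin: centre of the spigot's underside; z along the axis towards the boss. Home on the seated tube, its origin is 42 mm above the pocket floor, so the boss top is 129 mm above the bench
- rack: wooden rod rack fixed to the bench, 200 x 60 x 45 mm, three 13.4 mm holes in a row along its x axis, 70 mm apart, the middle one at its centre; each 33 mm deep (their floor is 12 mm above the bench). One rod stands upright in each, in any order. Origin: centre of its underside
- rod: the axle rod, the longest of the three steel rods in the rack, standing upright: 12 mm shank 140 mm long with a 4 mm tapered lower tip (6.4 mm across at its end), then a round grip head 18 mm across and 32 mm tall (172 mm in all), mass about 0.15 kg. Origin: its lower tip; z along the rod towards the head. The head is too wide for the bushes, but at the wanted depth its underside is still about 31 mm above the boss
- rod_tip (a point): the rod's lower tip (same point as rod). It should end about 20 mm above the bench
- rod_head (a point): middle of the rod's grip head, on its axis, 156 mm from the tip
- collar: a spare collar: same 54 mm outside and 40 mm bore as the roller tube but only 22 mm tall, standing on the bench; not used. Origin: centre of its underside
- rod_short: a short spare rod in the rack: 12 mm shank 70 mm long with the same 18 mm x 32 mm grip head (102 mm in all); not used. Origin: its lower tip
- rod_plain: a spare rod without a head in the rack: plain 12 mm, 95 mm long; not used. Origin: its lower tip
- glue: glue bottle, 60 mm across, 170 mm tall; not used. Origin: centre of its underside
- wax_tin: flat tin, 80 mm across, 50 mm tall; not used. Origin: centre of its underside
- mallet: hammer lying on the bench; not used
- offcut: wooden offcut 120 x 50 x 30 mm; not used. Origin: centre of its underside
- screwdriver: screwdriver lying on the bench; not used

How it is judged:
On the way, in this order (a step that is already met when the one before it is completed fails the run):
1. the roller tube stands squarely on the pocket floor, let go (horizontal distance between roller_mid and pocket_floor below 0.003 m and z of roller_mid in the frame of pocket_floor between 0.022 and 0.028 m and angle between the z axis of roller and the z axis of jig, either way round below 0.06 rad and contact force between the fingers and roller below 0.5 N), for 0.2 s.
2. the bush cap is home on the tube, boss up, let go (horizontal distance between roller_mid and pocket_floor below 0.003 m and z of roller_mid in the frame of pocket_floor between 0.022 and 0.028 m and angle between the z axis of roller and the z axis of jig, either way round below 0.06 rad and horizontal distance between cap and roller_mid below 0.004 m and z of cap in the frame of pocket_floor between 0.039 and 0.045 m and angle between cap's own z axis and vertical below 0.06 rad and contact force between the fingers and cap below 0.5 N), for 0.2 s.
3. the rod's tip has entered the cap's bush from above, short of the lower bush (horizontal distance between rod_tip and cap below 0.004 m and z of rod_tip in the frame of cap between -0.035 and 0.034 m), for 0.1 s.
At the end, for the whole second after the job is handed in: Tube on the pocket floor (3 mm, 0.06 rad); cap home on it (3 mm in height, 4 mm sideways, 0.06 rad); rod at rest, upright (0.06 rad) through both bushes (tip within 4 mm of the lower bush axis), tip 6 to 30 mm above the bench, gripped by the fingers with over 2 N (horizontal distance between roller_mid and pocket_floor below 0.003 m and z of roller_mid in the frame of pocket_floor between 0.022 and 0.028 m and angle between the z axis of roller and the z axis of jig, either way round below 0.06 rad and horizontal distance between cap and roller_mid below 0.004 m and z of cap in the frame of pocket_floor between 0.039 and 0.045 m and angle between each of cap, rod's own z axis and vertical below 0.06 rad and horizontal distance between rod_tip and lower_bush below 0.004 m and height (world z) of rod_tip between 0.006 and 0.03 m and contact force between the fingers and rod above 2 N and linear speed of rod below 0.02 m/s); the arm keeps its last pose, push and grip.
It fails at once if something that is not used (collar, spare rods, glue, tin, tools, offcut) is moved by more than 30 mm (distance of any of collar, rod_short, rod_plain, glue, wax_tin, mallet, offcut, screwdriver from where it was at the start of the episode above 0.03 m).
It also fails if it takes over 72 s, if anything falls off the work surface, if the arm or the gripper's body presses on something with over 40 N, if the wrist force passes 120 N, or if a joint passes its speed limit or range.

## Working session

There is one attempt and no reset: what is moved stays moved. The work goes in short steps, each a Python script; the robot and the scene stay as the last script left them, time stands still between calls to the robot, and variables do not carry over. Pictures are saved under pics/ and viewed, and the job is handed in when it is done.

```bash
ls; mkdir -p pics
python3 - <<'E'
from rig import manip as m
import cv2,numpy as np
print(m.get_time(),m.get_position(),m.get_ee_rot(),m.get_width())
for n in("scene","top"):
    c=m.camera(n); cv2.imwrite(f"pics/{n}0.png",c["image"][:,:,::-1])
    print(n,c["fx"],c["fy"],c["cx"],c["cy"]);print(np.round(c["cam_to_world"],4))
E
```

```text
pics
0.0 [0.28323355 0.55654533 0.25252777] [ 0.3679188   1.5394874  -0.37037113] 0.08539629475107928
scene 405.8014097251837 405.8014097251837 315.01708011632365 199.3842820136768
[[ 0.8056  0.3822 -0.4527  1.1429]
 [ 0.5922 -0.496   0.635  -0.8401]
 [ 0.0181 -0.7796 -0.626   0.9016]
 [ 0.      0.      0.      1.    ]]
top 441.89876537713855 441.89876537713855 315.1745402558483 202.0558299385884
[[-0.01   -0.9925  0.122   0.3826]
 [-0.9999  0.0104  0.0027 -0.0114]
 [-0.004  -0.122  -0.9925  1.3408]
 [ 0.      0.      0.      1.    ]]
```

View pics/scene0.png

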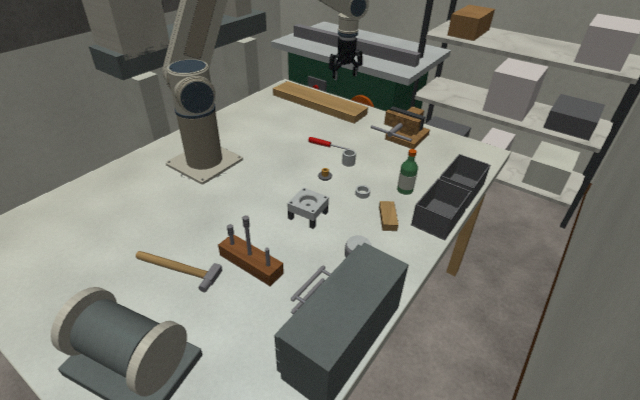

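View pics/top0.png

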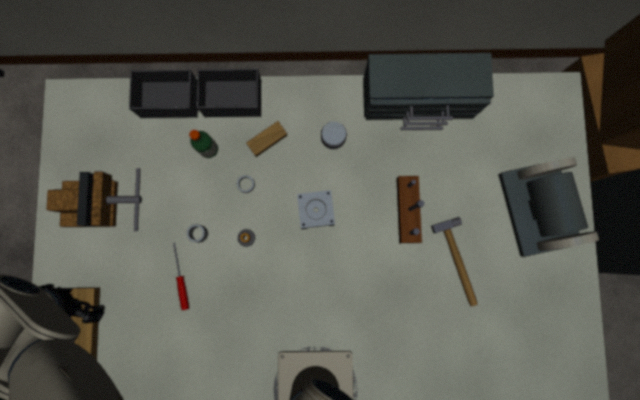

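Run:
```python
import cv2,numpy as np
a=cv2.imread("pics/top0.png"); s=cv2.imread("pics/scene0.png")
z=lambda i,x,y,w,h,k:cv2.resize(i[y:y+h,x:x+w],None,fx=k,fy=k,interpolation=cv2.INTER_CUBIC)
cv2.imwrite("pics/z1.png",z(a,170,160,190,100,4))
cv2.imwrite("pics/z2.png",z(a,370,160,100,100,5))
cv2.imwrite("pics/z3.png",z(s,210,130,180,160,4)[:600])
```

```text
(no output)
```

View pics/z1.png

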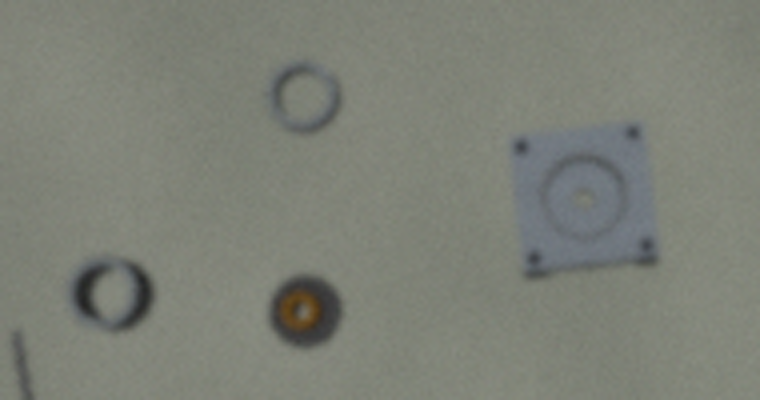

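View pics/z2.png

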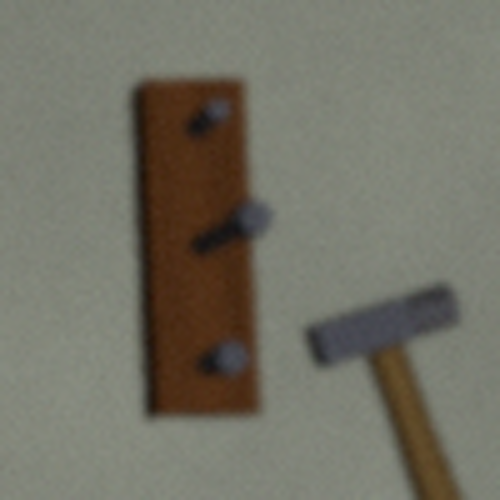

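View pics/z3.png

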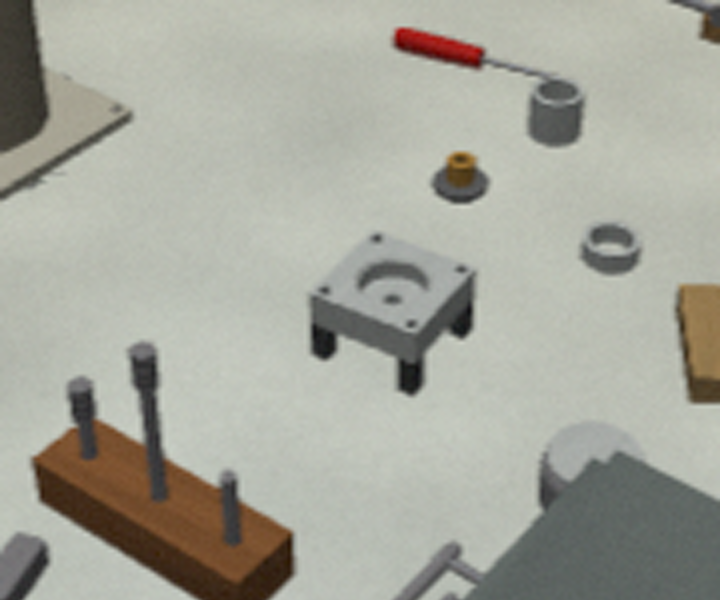

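```bash
cat > h.py <<'E'
from rig import manip as m
import cv2,numpy as np
def ray(c,u,v,z):
    T=c["cam_to_world"]; d=T[:3,:3]@np.array([(u-c["cx"])/c["fx"],(v-c["cy"])/c["fy"],1]); o=T[:3,3]
    return (o+d*(z-o[2])/d[2])[:2]
def proj(c,P):
    T=c["cam_to_world"]; q=T[:3,:3].T@(np.asarray(P)-T[:3,3]); return q[:2]/q[2]*c["fx"]+[c["cx"],c["cy"]]
def fg(c,roi,th=28):
    x,y,w,h=roi; lab=cv2.cvtColor(cv2.GaussianBlur(c["image"],(3,3),0),cv2.COLOR_RGB2LAB).astype(float)[y:y+h,x:x+w]
    bg=np.median(lab.reshape(-1,3),0); return (np.linalg.norm((lab-bg)*[1,2,2],axis=2)>th).astype(np.uint8)*255
def blobs(mask,roi,amin=15):
    cs,_=cv2.findContours(mask,cv2.RETR_EXTERNAL,cv2.CHAIN_APPROX_NONE); out=[]
    for k in cs:
        hull=cv2.convexHull(k); M=cv2.moments(hull)
        if M["m00"]>amin: out.append((M["m10"]/M["m00"]+roi[0],M["m01"]/M["m00"]+roi[1],M["m00"],k+np.array(roi[:2])))
    return sorted(out,key=lambda b:-b[2])
E
cat > a.py <<'E'
from h import *
T=m.camera("top");S=m.camera("scene")
R={"roller":(.025,(182,218,34,32),(335,142,28,30)),"cap":(.014,(230,222,34,32),(314,162,22,24)),
 "collar":(.011,(230,168,34,32),(350,180,26,24)),"jig":(.067,(285,178,60,60),(280,180,56,54))}
for n,(z,rt,rs) in R.items():
    for nm,c,r in(("T",T,rt),("S",S,rs)):
        for th in (18,28):
            for b in blobs(fg(c,r,th),r)[:2]: print(n,nm,th,np.round(b[:3],1),np.round(ray(c,b[0],b[1],z),4))
E
python3 a.py
```

```text
roller T 18 [197.6 233.  314.5] [0.4551 0.3432]
roller T 28 [202.5 233.9 128. ] [0.4524 0.3285]
roller T 28 [192.7 232.2 113.5] [0.4578 0.3579]
roller S 18 [346.3 155.7 303. ] [0.4426 0.3501]
roller S 28 [346.4 155.7 283. ] [0.4431 0.3504]
cap T 18 [246.  237.5 278. ] [0.4409 0.2006]
cap T 28 [246.  237.5 250. ] [0.4408 0.2007]
cap S 18 [324.7 174.4 153.5] [0.4404 0.2046]
cap S 28 [324.7 174.4 135. ] [0.4404 0.2044]
collar T 18 [245.6 184.3 229. ] [0.6028 0.204 ]
collar T 28 [241.2 180.2  38. ] [0.6155 0.2173]
collar T 28 [250.7 188.3  22. ] [0.5901 0.1883]
collar S 18 [362.4 191.8 163. ] [0.608  0.2029]
collar S 28 [362.3 192.  146. ] [0.6084 0.2018]
jig T 18 [ 315.7  210.1 1167. ] [ 0.5156 -0.0093]
jig T 28 [316.  202.6 103.5] [ 0.5376 -0.0102]
jig T 28 [330.4 222.7  31. ] [ 0.4788 -0.0514]
jig S 18 [ 307.7  207.9 1240. ] [ 0.5465 -0.043 ]
jig S 28 [308.  210.9 992.5] [ 0.556  -0.0539]
jig S 28 [307.4 198.6 141.5] [ 0.517  -0.0055]
```

```bash
cat > b.py <<'E'
from h import *
T=m.camera("top");S=m.camera("scene")
# roller in S : wider ROI, cut screwdriver columns
def dark(c,u,v,r=4):
    g=cv2.GaussianBlur(cv2.cvtColor(c["image"],cv2.COLOR_RGB2GRAY),(3,3),0).astype(float)
    for _ in range(4):
        ui,vi=int(round(u)),int(round(v)); w=g[vi-r:vi+r+1,ui-r:ui+r+1]; w=np.clip(np.median(w)-6-w,0,None)
        yy,xx=np.mgrid[vi-r:vi+r+1,ui-r:ui+r+1]; u,v=(w*xx).sum()/w.sum(),(w*yy).sum()/w.sum()
    return u,v
for nm,c,L,o,k in(("T",T,[(520,146),(633,131),(534,258),(646,244)],(170,160),4),("S",S,[(377,238),(461,269),(324,290),(411,323)],(210,130),4)):
    q=[dark(c,(x+.5)/k-.5+o[0],(y+.5)/k-.5+o[1],3) for x,y in L]
    P=np.array([ray(c,*a,.067) for a in q]); print(nm,np.round(q,1).tolist(),np.round(P,4).tolist(),"mean",P.mean(0).round(4))
# bush hole in S
print("bushS",[round(float(x),2) for x in dark(S,(392+.5)/4-.5+210,(299+.5)/4-.5+130,2)],ray(S,*dark(S,(392+.5)/4-.5+210,(299+.5)/4-.5+130,2),.047))
# plate min-area rect top
r=(285,178,60,60);b=blobs(fg(T,r,18),r)[0];rc=cv2.minAreaRect(b[3]);print("rect",rc,ray(T,*rc[0],.067))
# roller S
r=(338,140,30,36);mk=fg(S,r,22);cv2.imwrite("pics/mk.png",cv2.resize(mk,None,fx=12,fy=12,interpolation=0));
mk=cv2.morphologyEx(mk,cv2.MORPH_OPEN,np.ones((5,5),np.uint8))
for b in blobs(mk,r): print("rollS",b[:3],cv2.boundingRect(b[3]),ray(S,b[0],b[1],.025))
# rods
for nm,c,r in(("T",T,(410,190,22,20)),):
    pass
cv2.imwrite("pics/rodT.png",cv2.resize(T["image"][180:230,390:440,::-1],None,fx=12,fy=12,interpolation=0))
cv2.imwrite("pics/rodS.png",cv2.resize(S["image"][208:268,215:275,::-1],None,fx=10,fy=10,interpolation=0))
E
python3 b.py
```

```text
T [[299.9, 196.4], [327.7, 192.9], [303.3, 225.5], [331.3, 222.8]] [[0.5562, 0.0363], [0.5656, -0.0448], [0.4713, 0.027], [0.4782, -0.0538]] mean [ 0.5179 -0.0088]
S [[303.7, 189.2], [325.3, 204.6], [289.2, 210.9], [315.5, 214.6]] [[0.4764, 0.0274], [0.5816, 0.005], [0.509, -0.0906], [0.5854, -0.0539]] mean [ 0.5381 -0.028 ]
bushS [307.6, 204.37] [ 0.52089395 -0.0094056 ]
rect ((315.7256164550781, 210.03050231933594), (35.558956146240234, 33.46075439453125), 83.6598129272461) [ 0.51585116 -0.00928696]
rollS (348.43003144654085, 157.37185534591194, 212.0) (342, 148, 14, 19) [0.45610951 0.3450526 ]
```

```bash
python3 -c "
import cv2,numpy as np
a=cv2.imread('pics/rodT.png');b=cv2.resize(cv2.imread('pics/rodS.png'),None,fx=.66,fy=.66,interpolation=0);a=cv2.resize(a,(396,396),interpolation=0)
cv2.imwrite('pics/rr.png',np.hstack([a,b]))"
```

```text
(no output)
```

View pics/rr.png

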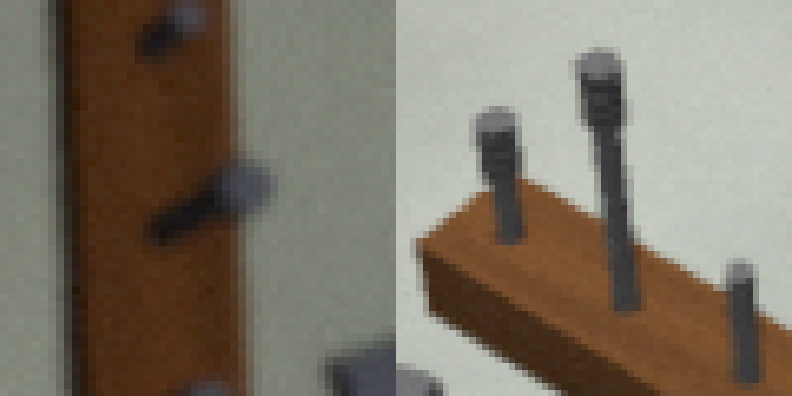

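View pics/mk.png

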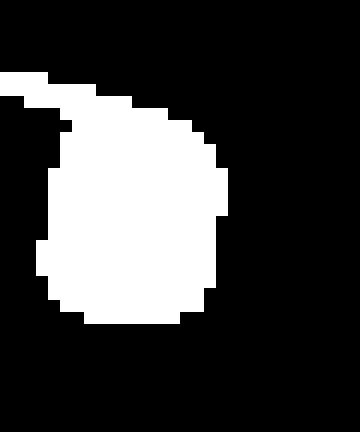

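```bash
cat >> h.py <<'E'
from scipy.spatial.transform import Rotation as Ro
def ori(a):
    c,s=np.cos(a),np.sin(a); return Ro.from_matrix(np.array([[0,c,s],[0,s,-c],[-1,0,0]])).as_rotvec()
def best(p,a):
    L=[]
    for k in(-1,0,1):
        o=ori(a+k*np.pi); q=m.solve_ik(p,o)
        if q is not None: L.append((np.abs(np.asarray(q)-m.get_joint_positions()).max(),k,o,q))
    return min(L,key=lambda t:t[0])
def st(t=""):
    print(t,"t=%.2f"%m.get_time(),np.round(m.get_position(),4),"w=%.4f"%m.get_width(),"F",np.round(m.get_contact_force(),1))
E
python3 - <<'E'
from h import *
for n,p in(("roller",(.455,.344,.2)),("cap",(.441,.202,.2)),("jig",(.519,-.009,.2)),("rod",(.51,-.3,.3))):
    for a in np.arange(0,180,30):
        b=[ (k,m.solve_ik(p,ori(np.radians(a)+k*np.pi))) for k in (0,1)]
        print(n,a,[None if q is None else np.round(q,2).tolist() for k,q in b])
E
```

```text
roller 0 [[0.63, 0.41, 1.79, -0.0, 0.94, 0.63], [0.63, 0.41, 1.79, -0.0, 0.94, -2.52]]
roller 30 [[0.63, 0.41, 1.79, 0.0, 0.94, 0.1], None]
roller 60 [[0.63, 0.41, 1.79, -0.0, 0.94, -0.42], None]
roller 90 [[0.63, 0.41, 1.79, -0.0, 0.94, -0.94], [0.63, 0.41, 1.79, -0.0, 0.94, 2.2]]
roller 120 [[0.63, 0.41, 1.79, -0.0, 0.94, -1.47], [0.63, 0.41, 1.79, -0.0, 0.94, 1.67]]
roller 150 [[0.63, 0.41, 1.79, -0.0, 0.94, -1.99], [0.63, 0.41, 1.79, -0.0, 0.94, 1.15]]
cap 0 [[0.4, 0.3, 1.98, -0.0, 0.87, 0.4], None]
cap 30 [[0.4, 0.3, 1.98, 0.0, 0.87, -0.12], None]
cap 60 [[0.4, 0.3, 1.98, -0.0, 0.87, -0.64], [0.4, 0.3, 1.98, -0.0, 0.87, 2.5]]
cap 90 [[0.4, 0.3, 1.98, -0.0, 0.87, -1.17], [0.4, 0.3, 1.98, -0.0, 0.87, 1.98]]
cap 120 [[0.4, 0.3, 1.98, -0.0, 0.87, -1.69], [0.4, 0.3, 1.98, -0.0, 0.87, 1.45]]
cap 150 [[0.4, 0.3, 1.98, -0.0, 0.87, -2.21], [0.4, 0.3, 1.98, -0.0, 0.87, 0.93]]
jig 0 [[-0.04, 0.34, 1.9, -0.0, 0.89, -0.04], None]
jig 30 [[-0.04, 0.34, 1.9, 0.0, 0.89, -0.56], None]
jig 60 [[-0.04, 0.34, 1.9, -0.0, 0.89, -1.09], [-0.04, 0.34, 1.9, -0.0, 0.89, 2.05]]
jig 90 [[-0.04, 0.34, 1.9, -0.0, 0.89, -1.61], [-0.04, 0.34, 1.9, -0.0, 0.89, 1.53]]
jig 120 [[-0.04, 0.34, 1.9, -0.0, 0.89, -2.13], [-0.04, 0.34, 1.9, -0.0, 0.89, 1.01]]
jig 150 [None, [-0.04, 0.34, 1.9, -0.0, 0.89, 0.48]]
rod 0 [[-0.55, 0.32, 1.66, -0.0, 1.15, -0.55], None]
rod 30 [[-0.55, 0.32, 1.66, -0.0, 1.15, -1.08], [-0.55, 0.32, 1.66, -0.0, 1.15, 2.07]]
rod 60 [[-0.55, 0.32, 1.66, -0.0, 1.15, -1.6], [-0.55, 0.32, 1.66, -0.0, 1.15, 1.54]]
rod 90 [[-0.55, 0.32, 1.66, 0.0, 1.15, -2.12], [-0.55, 0.32, 1.66, -0.0, 1.15, 1.02]]
rod 120 [None, [-0.55, 0.32, 1.66, -0.0, 1.15, 0.5]]
rod 150 [None, [-0.55, 0.32, 1.66, -0.0, 1.15, -0.03]]
```

```bash
python3 - <<'E'
from h import *
x,y=.4555,.344
m.command_gripper(.074)
m.move_to((x,y,.11),ori(np.pi/2)); st("above")
m.servo_line((x,y,.047),rate=.15); st("down")
m.command_gripper(.0,f_grip=20); st("closed1"); 
m.command_gripper(.074); 
m.servo_line((x,y,.085),rate=.15)
m.move_to((x,y,.085),ori(0)); m.servo_line((x,y,.047),rate=.15); st("rot")
m.command_gripper(0,f_grip=40); st("closed2")
m.hold(.1)
for n in("scene","top"): cv2.imwrite(f"pics/{n}1.png",m.camera(n)["image"][:,:,::-1])
E
python3 -c "
import cv2,numpy as np
a=cv2.imread('pics/top1.png');s=cv2.imread('pics/scene1.png')
z=lambda i,x,y:cv2.resize(i[y:y+100,x:x+100],None,fx=4,fy=4,interpolation=2)
cv2.imwrite('pics/c1.png',np.hstack([z(a,150,180),z(s,300,100)]))"
```

```text
above t=1.76 [0.4557 0.3448 0.1105] w=0.0739 F [ 0. -0.  1.]
down t=2.33 [0.4555 0.3447 0.0473] w=0.0741 F [ 0.2 -0.3  0.5]
closed1 t=2.64 [0.4562 0.3448 0.0484] w=0.0532 F [-1.7  0.6  7.2]
rot t=5.18 [0.4551 0.3437 0.0465] w=0.0740 F [0.8 0.2 0.5]
closed2 t=5.52 [0.456  0.3444 0.0483] w=0.0529 F [-0.4 -0.6  6.5]
```

View pics/c1.png

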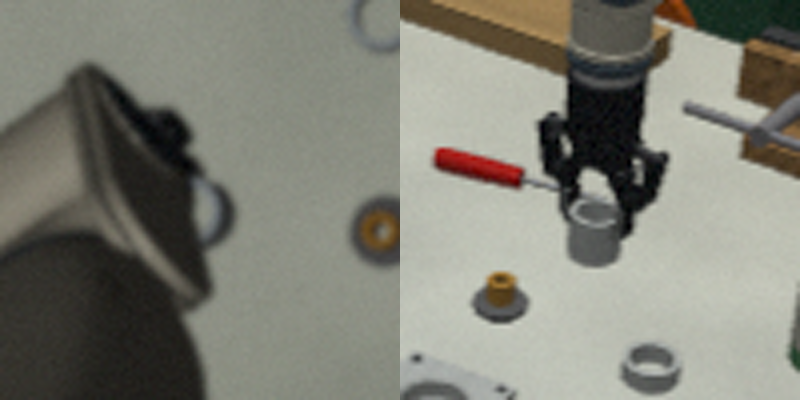

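Run:
```python
from h import *
S=m.camera("scene");T=m.camera("top")
P=np.array([ray(S,(x+.5)/4-.5+210,(y+.5)/4-.5+130,.067) for x,y in [(377,238),(461,269),(324,290),(411,323)]]);print(P.round(4),P.mean(0))
# top-plate: bright region in S -> minAreaRect-like quad
g=cv2.GaussianBlur(cv2.cvtColor(S["image"],cv2.COLOR_RGB2GRAY),(3,3),0)
cv2.imwrite("pics/jS.png",np.hstack([cv2.resize(S["image"][180:230,280:335,::-1],None,fx=7,fy=7,interpolation=2),cv2.resize(T["image"][185:235,290:345,::-1],None,fx=7,fy=7,interpolation=2)]))
```

```text
[[ 0.4764  0.0283]
 [ 0.5572  0.0372]
 [ 0.4848 -0.0533]
 [ 0.5656 -0.0435]] [ 0.52098768 -0.00784025]
```

View pics/jS.png

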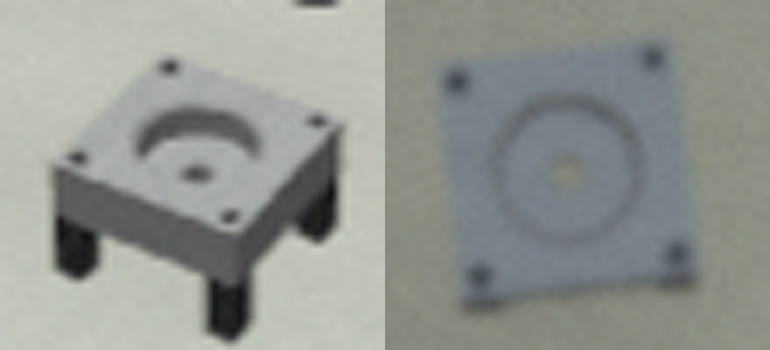

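```bash
python3 - <<'E'
from h import *
x,y=.5197,-.0083
p=m.get_position(); m.servo_line((p[0],p[1],.14),rate=.2); st("lift")
m.move_to((x,y,.14),ori(0)); m.hold(.2); st("over")
for n in("scene","top"): cv2.imwrite(f"pics/{n}2.png",m.camera(n)["image"][:,:,::-1])
E
python3 -c "
import cv2,numpy as np
a=cv2.imread('pics/top2.png');s=cv2.imread('pics/scene2.png')
z=lambda i,x,y:cv2.resize(i[y:y+100,x:x+100],None,fx=4,fy=4,interpolation=2)
cv2.imwrite('pics/c2.png',np.hstack([z(a,270,160),z(s,260,130)]))"
```

```text
lift t=6.43 [0.4556 0.3441 0.1396] w=0.0529 F [-0.2  0.1 -1.7]
over t=7.97 [ 0.5198 -0.0073  0.14  ] w=0.0531 F [-0.2  0.3 -1.5]
```

View pics/c2.png

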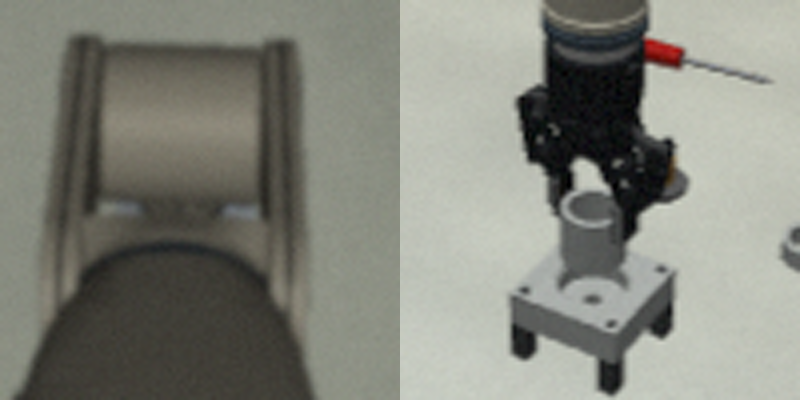

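Run:
```python
from h import *
print([m.get_position().round(4).tolist() for _ in range(4)])
x,y=.5197,-.0083
m.servo_line((x,y,.118),rate=.1); st()
for z in np.arange(.115,.0935,-.003):
    m.servo_line((x,y,z),rate=.05); st("%.4f"%z)
    if m.get_contact_force()[2]>10: break
```

```text
[[0.5198, -0.0076, 0.14], [0.5198, -0.0076, 0.14], [0.5198, -0.0076, 0.14], [0.5198, -0.0076, 0.14]]
 t=8.44 [ 0.5193 -0.0082  0.1176] w=0.0531 F [ 0.7 -0.  -1.7]
0.1150 t=8.69 [ 0.5198 -0.0083  0.1152] w=0.0533 F [ 0.3 -0.1 -1.6]
0.1120 t=8.94 [ 0.5197 -0.0083  0.112 ] w=0.0526 F [-0.2  0.6 -1. ]
0.1090 t=9.19 [ 0.5197 -0.0083  0.1089] w=0.0529 F [ 1.3  0.  -1.8]
0.1060 t=9.44 [ 0.5197 -0.0083  0.1058] w=0.0526 F [ 0.2  0.4 -2.1]
0.1030 t=9.69 [ 0.5197 -0.0083  0.1028] w=0.0525 F [-0.2 -0.3 -3. ]
0.1000 t=9.94 [ 0.5197 -0.0083  0.0998] w=0.0528 F [ 0.9 -0.3 -1.6]
0.0970 t=10.19 [ 0.5197 -0.0083  0.0968] w=0.0528 F [ 1.5 -1.1 -2.3]
0.0940 t=10.44 [ 0.52   -0.0083  0.0952] w=0.0529 F [-1.6  1.1 13.8]
```

```bash
python3 - <<'E'
from h import *
m.command_gripper(.074); st("open")
p=m.get_position(); m.servo_line((p[0],p[1],.15),rate=.25)
x,y=.4412,.203
m.move_to((x,y,.10),ori(np.pi/2)); m.hold(.1); st("cap")
for n in("scene","top"): cv2.imwrite(f"pics/{n}3.png",m.camera(n)["image"][:,:,::-1])
m.servo_line((x,y,.044),rate=.15); m.command_gripper(0,f_grip=20); st("closed1")
m.command_gripper(.06); m.servo_line((x,y,.075),rate=.15); m.move_to((x,y,.075),ori(0))
m.servo_line((x,y,.044),rate=.15); m.command_gripper(0,f_grip=40); m.hold(.1); st("closed2")
cv2.imwrite(f"pics/scene4.png",m.camera("scene")["image"][:,:,::-1])
E
python3 -c "
import cv2,numpy as np
a=cv2.imread('pics/scene4.png');s=cv2.imread('pics/scene3.png')
z=lambda i,x,y:cv2.resize(i[y:y+100,x:x+100],None,fx=4,fy=4,interpolation=2)
cv2.imwrite('pics/c3.png',np.hstack([z(a,275,115),z(s,260,140)]))"
```

```text
open t=10.78 [ 0.5195 -0.0083  0.0938] w=0.0738 F [ 0.4 -0.3 -0.5]
cap t=12.30 [0.4417 0.2023 0.0999] w=0.0738 F [0.4 0.6 0.6]
closed1 t=13.40 [0.4417 0.2032 0.0448] w=0.0274 F [-1.3 -0.9  6.4]
closed2 t=16.44 [0.4416 0.2032 0.0449] w=0.0267 F [-0.6 -0.5  6.2]
```

View pics/c3.png

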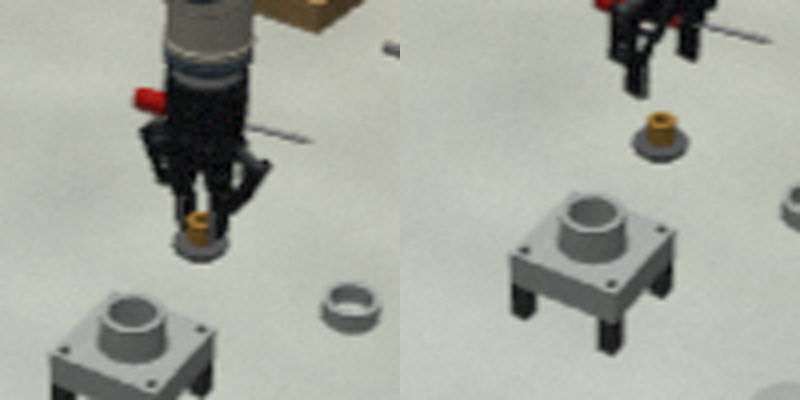

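```bash
python3 - <<'E'
from h import *
x,y=.5197,-.0083
p=m.get_position(); m.servo_line((p[0],p[1],.165),rate=.25)
m.move_to((x,y,.165),ori(0)); m.hold(.2)
m.servo_line((x,y,.145),rate=.1); st()
for z in np.arange(.142,.132,-.0015):
    m.servo_line((x,y,z),rate=.05); st("%.4f"%z)
    if m.get_contact_force()[2]>10: break
cv2.imwrite(f"pics/scene5.png",m.camera("scene")["image"][:,:,::-1])
E
python3 -c "
import cv2,numpy as np
s=cv2.imread('pics/scene5.png')
z=lambda i,x,y:cv2.resize(i[y:y+100,x:x+100],None,fx=5,fy=5,interpolation=2)
cv2.imwrite('pics/c5.png',z(s,260,130))"
```

```text
t=18.57 [ 0.5192 -0.0079  0.1446] w=0.0266 F [-0.4 -0.  -0.7]
0.1420 t=18.82 [ 0.5198 -0.0083  0.1422] w=0.0265 F [-0.8  0.1 -1.4]
0.1405 t=19.07 [ 0.5197 -0.0083  0.1406] w=0.0268 F [-0.2 -0.2 -1.3]
0.1390 t=19.32 [ 0.5196 -0.0083  0.1389] w=0.0269 F [ 0.1 -0.5 -1.1]
0.1375 t=19.57 [ 0.5196 -0.0083  0.1374] w=0.0264 F [-0.6  0.3 -0.9]
0.1360 t=19.82 [ 0.5196 -0.0083  0.1359] w=0.0264 F [-0.1 -0.6 -0.7]
0.1345 t=20.07 [ 0.5196 -0.0083  0.1344] w=0.0266 F [ 0.3  0.1 -1.3]
0.1330 t=20.32 [ 0.5199 -0.0083  0.1339] w=0.0267 F [-3.4  0.5  9.6]
```

View pics/c5.png

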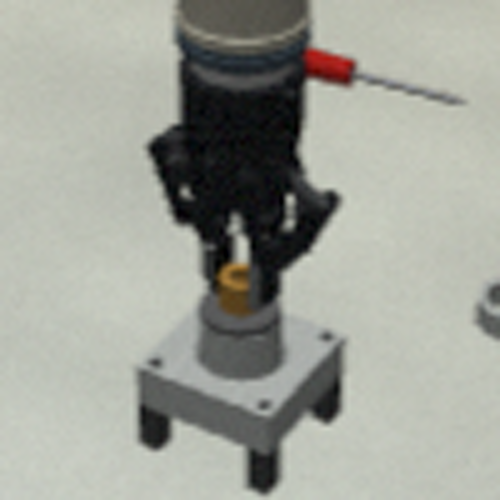

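Run:
```python
from h import *
m.command_gripper(.05); st("open")
p=m.get_position(); m.servo_line((p[0],p[1],.21),rate=.25); m.hold(.05)
S=m.camera("scene");T=m.camera("top")
print("T",ray(T,420.6,203.0,.184),"S",ray(S,245.4,217.5,.184),"base S",ray(S,249.5,254.2,.045),"T",ray(T,410.3,208.4,.045))
r=(404,170,30,74)
t=cv2.cvtColor(T["image"],cv2.COLOR_RGB2HSV);s=cv2.cvtColor(S["image"],cv2.COLOR_RGB2HSV)
# rack mask: brown
for nm,c,h in(("T",T,t),("S",S,s)):
    k=cv2.inRange(h,(3,90,30),(20,255,255)); x,y,w,hh=(385,165,50,90) if nm=="T" else (205,225,90,70)
    b=blobs(k[y:y+hh,x:x+w],(x,y))[0]; q=cv2.minAreaRect(b[3]); print(nm,q,ray(c,*q[0],.045))
# dark steel head: S: low saturation & dark relative, above rack
cv2.imwrite("pics/6.png",np.hstack([cv2.resize(S["image"][210:270,215:295,::-1],None,fx=5,fy=5,interpolation=2),cv2.resize(S["image"][150:210,270:350,::-1],None,fx=5,fy=5,interpolation=2)]))
g=cv2.GaussianBlur(S["image"],(3,3),0).astype(int)
lum=g.sum(2)/3
for v in range(214,232): 
    cols=np.where(lum[v,238:256]<150)[0]+238
    if len(cols): print(v,cols.min(),cols.max(),end="; ")
```

```text
open t=20.73 [ 0.5197 -0.0083  0.1328] w=0.0501 F [ 0.8 -0.1 -0.6]
T [ 0.51935419 -0.28592282] S [ 0.52251685 -0.28746219] base S [ 0.52312318 -0.28897007] T [ 0.52008585 -0.28796308]
T ((408.8551025390625, 209.0314483642578), (66.84734344482422, 21.43792724609375), 87.20729064941406) [ 0.51825968 -0.28364224]
S ((250.66856384277344, 258.2303466796875), (68.7938461303711, 25.969945907592773), 32.0053825378418) [ 0.53660975 -0.29840346]
215 245 248; 216 244 249; 217 243 249; 218 243 250; 219 243 250; 220 243 250; 221 243 250; 222 243 250; 223 244 250; 224 244 250; 225 244 250; 226 244 249; 227 245 249; 228 245 249; 229 245 249; 230 245 249; 231 245 250;
```

View pics/6.png

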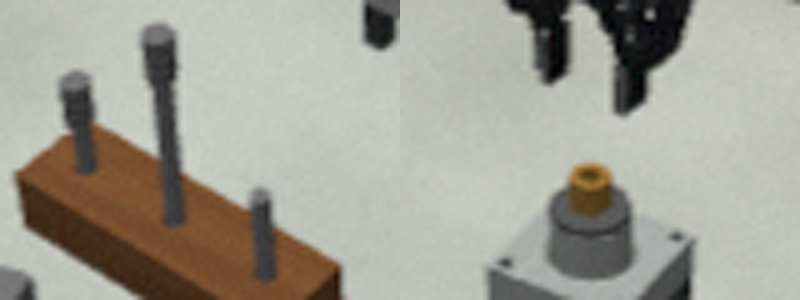

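```bash
python3 - <<'E'
from h import *
x,y=.521,-.287
m.move_to((x,y,.23),ori(0)); m.servo_line((x,y,.171),rate=.12); m.hold(.1); st("at")
m.command_gripper(0,f_grip=60); m.hold(.1); st("closed")
for n in("scene","top"): cv2.imwrite(f"pics/{n}7.png",m.camera(n)["image"][:,:,::-1])
E
python3 -c "
import cv2,numpy as np
a=cv2.imread('pics/top7.png');s=cv2.imread('pics/scene7.png')
z=lambda i,x,y:cv2.resize(i[y:y+100,x:x+100],None,fx=4,fy=4,interpolation=2)
cv2.imwrite('pics/c7.png',np.hstack([z(a,370,160),z(s,200,180)]))"
```

```text
at t=23.16 [ 0.5217 -0.2871  0.172 ] w=0.0502 F [-0.3  1.2  0.6]
closed t=23.66 [ 0.5211 -0.2873  0.1716] w=0.0164 F [-1.1 -0.2  5.5]
```

View pics/c7.png

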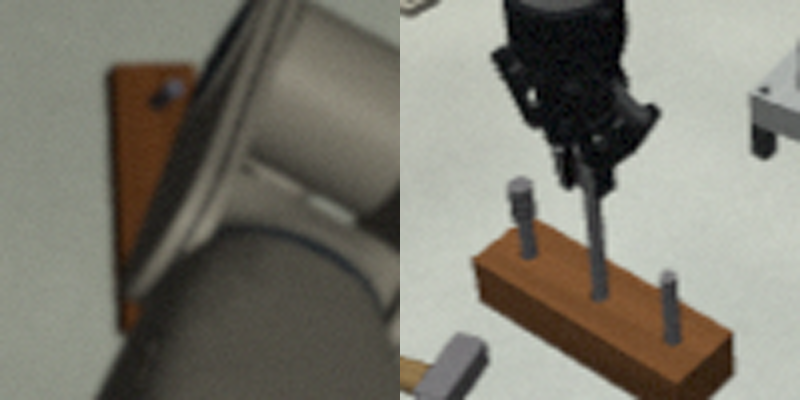

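Rod head is held (width 16.4 mm), the shank is upright in the middle hole at about scene (247,235). Lift and bring it over the cap.

```bash
python3 - <<'E'
from h import *
p=m.get_position(); m.servo_line((.521,-.287,.32),rate=.15); st("up")
m.move_to((.5198,-.0083,.32),ori(0)); m.hold(.3); m.servo_line((.5198,-.0083,.300),rate=.1); m.hold(.3); st("over"); print(m.get_torque().round(3))
for n in("scene","top"): cv2.imwrite(f"pics/{n}8.png",m.camera(n)["image"][:,:,::-1])
E
python3 -c "
import cv2,numpy as np
s=cv2.imread('pics/scene8.png')
cv2.imwrite('pics/c8.png',cv2.resize(s[100:230,250:370],None,fx=4.6,fy=4.6,interpolation=2))"
```

```text
up t=24.90 [ 0.5205 -0.2867  0.3188] w=0.0168 F [-0.1  0.5 -2.8]
over t=26.93 [ 0.52   -0.0083  0.3005] w=0.0163 F [-0.  -0.2 -1.1]
[-0.032  0.032 -0.001]
```

View pics/c8.png

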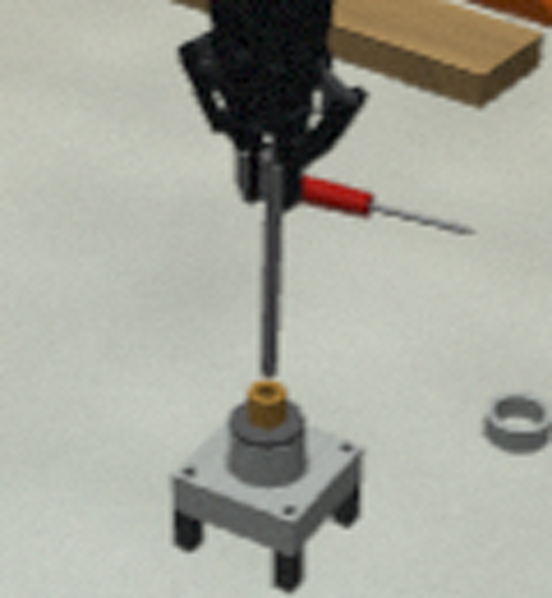

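Run:
```python
from h import *
S=m.camera("scene")
f=lambda P:(((proj(S,P)-[250,100]+.5)*4.6)-.5).round(1)
for z in (.129,.1415,.20,.26): print(z,f((.52,-.0083,z)))
g=cv2.GaussianBlur(cv2.cvtColor(S["image"],cv2.COLOR_RGB2GRAY),(3,3),0).astype(float)
for v in range(146,182,3):
    w=g[v,300:318]; bg=np.median(g[v,296:322]); k=np.clip(bg-15-w,0,None); print(v,round((k*np.arange(300,318)).sum()/k.sum(),2),end=" ")
    a,b=proj(S,(.52,-.0083,.1415)),proj(S,(.52,-.0083,.26)); print("exp",round(a[0]+(b[0]-a[0])*(v-a[1])/(b[1]-a[1]),2))
k=cv2.inRange(cv2.cvtColor(S["image"],cv2.COLOR_RGB2HSV),(8,120,80),(28,255,255))[178:195,295:320]
print([b[:3] for b in blobs(k,(295,178))], "exp boss mid",proj(S,(.52,-.0083,.117)))
```

```text
0.129 [267.5 389.3]
0.1415 [267.6 374.7]
0.2 [268.2 304.1]
0.26 [268.9 227.2]
146 309.32 exp 308.09
149 308.82 exp 308.06
152 308.82 exp 308.03
155 308.77 exp 308.01
158 308.54 exp 307.98
161 308.55 exp 307.96
164 308.37 exp 307.93
167 308.28 exp 307.9
170 308.23 exp 307.88
173 308.12 exp 307.85
176 308.08 exp 307.83
179 307.96 exp 307.8
[(307.3656957928803, 187.26537216828478, 51.5)] exp boss mid [307.72909529 187.24031823]
```

```bash
cat >> h.py <<'E'
TH=.02
RT=Ro.from_rotvec([TH,0,0])
OT=(RT*Ro.from_rotvec(ori(0))).as_rotvec()
def tcp_for_tip(x,y,ztip,L=.1591):   # rod nominally along world z once corrected
    return np.array([x,y,ztip])
E
python3 - <<'E'
from h import *
L=.159
# rod axis currently leans +y by TH from the tool; keep tip put: TCP rotates about tip
off=RT.apply([0,0,L])
tx,ty=.5198,-.0083-.0005
m.servo_line(np.array([tx,ty,.300-L])+off,OT,rate=.02); m.hold(.2); st("tilt")
z=.300
for dz in (.136,.130,.124,.118,.112,.106,.100,.094,.088,.082,.076,.070,.064):
    m.servo_line(np.array([tx,ty,dz])+off,OT,rate=.06); st("tip %.3f"%dz)
    F=m.get_contact_force()
    if F[2]>8 or np.hypot(F[0],F[1])>8: break
cv2.imwrite("pics/scene9.png",m.camera("scene")["image"][:,:,::-1])
s=cv2.imread('pics/scene9.png')
cv2.imwrite('pics/c9.png',cv2.resize(s[100:230,250:370],None,fx=4.6,fy=4.6,interpolation=2))
E
```

```text
tilt t=27.61 [ 0.5198 -0.012   0.2999] w=0.0167 F [-0.3 -0.7 -1.6]
tip 0.136 t=27.86 [ 0.5195 -0.0119  0.2945] w=0.0163 F [ 0.7 -0.  -1.9]
tip 0.130 t=28.11 [ 0.5195 -0.012   0.2884] w=0.0165 F [ 0.5 -0.6 -1.9]
tip 0.124 t=28.36 [ 0.5195 -0.012   0.2825] w=0.0165 F [ 0.1 -0.5 -1.1]
tip 0.118 t=28.61 [ 0.5195 -0.012   0.2765] w=0.0163 F [ 0.3  0.1 -0.9]
tip 0.112 t=28.86 [ 0.5195 -0.012   0.2705] w=0.0165 F [ 0.6 -0.6 -0.6]
tip 0.106 t=29.11 [ 0.5195 -0.012   0.2645] w=0.0165 F [-0.7 -0.8 -0.8]
tip 0.100 t=29.36 [ 0.5196 -0.012   0.2585] w=0.0161 F [-1.1  0.1 -1.9]
tip 0.094 t=29.61 [ 0.5195 -0.0119  0.2525] w=0.0161 F [-0.2 -0.2 -1.9]
tip 0.088 t=29.86 [ 0.5195 -0.012   0.2465] w=0.0166 F [-0.2 -0.3 -2.1]
tip 0.082 t=30.11 [ 0.5195 -0.012   0.2405] w=0.0165 F [-0.5  0.2 -0.1]
tip 0.076 t=30.36 [ 0.5195 -0.012   0.2345] w=0.0163 F [-0.4 -0.1 -1.4]
tip 0.070 t=30.61 [ 0.5195 -0.012   0.2285] w=0.0165 F [ 0.  -0.4 -1.8]
tip 0.064 t=30.86 [ 0.5195 -0.012   0.2225] w=0.0167 F [-0.3  0.2 -1.3]
```

View pics/c9.png

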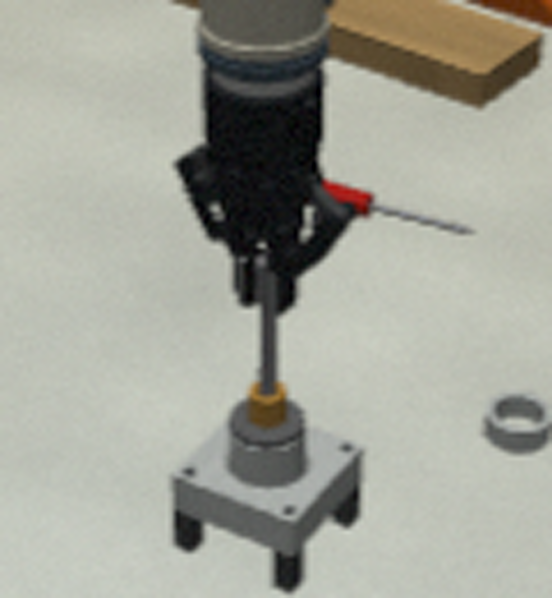

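The rod is in the cap's bush: the shank enters the boss at crop (267,390), with no contact forces so far. Continuing into the floor bush.

Run:
```python
from h import *
L=.159; off=RT.apply([0,0,L]); tx,ty=.5198,-.0088
for dz in np.arange(.060,.0195,-.004):
    m.servo_line(np.array([tx,ty,dz])+off,OT,rate=.04); st("tip %.3f"%dz)
    F=m.get_contact_force()
    if F[2]>7 or np.hypot(F[0],F[1])>8: break
m.hold(.3); st()
cv2.imwrite("pics/scene10.png",m.camera("scene")["image"][:,:,::-1])
s=cv2.imread('pics/scene10.png')
cv2.imwrite('pics/c10.png',cv2.resize(s[120:235,250:370],None,fx=5,fy=5,interpolation=2))
```

```text
tip 0.060 t=31.16 [ 0.5196 -0.012   0.2187] w=0.0164 F [-0.  -0.3 -1.6]
tip 0.056 t=31.41 [ 0.5196 -0.012   0.2147] w=0.0159 F [-0.6  0.5 -1.5]
tip 0.052 t=31.66 [ 0.5196 -0.0119  0.2107] w=0.0167 F [ 0.5  0.5 -1.2]
tip 0.048 t=31.91 [ 0.5196 -0.012   0.2067] w=0.0162 F [ 0.8 -0.6 -0.8]
tip 0.044 t=32.16 [ 0.5198 -0.012   0.2028] w=0.0166 F [-0.1 -0.6 -1.9]
tip 0.040 t=32.41 [ 0.5198 -0.012   0.1987] w=0.0168 F [ 1.  -0.6 -1.5]
tip 0.036 t=32.66 [ 0.5198 -0.012   0.1947] w=0.0165 F [ 1.2  0.6 -2.2]
tip 0.032 t=32.91 [ 0.5197 -0.012   0.1907] w=0.0162 F [-0.4 -0.9 -1.8]
tip 0.028 t=33.16 [ 0.5197 -0.012   0.1867] w=0.0163 F [-0.3 -0.  -2. ]
tip 0.024 t=33.41 [ 0.5197 -0.012   0.1827] w=0.0164 F [ 1.4  0.  -1.1]
tip 0.020 t=33.66 [ 0.5197 -0.012   0.1787] w=0.0163 F [ 1.8 -0.6 -2. ]
 t=33.96 [ 0.5197 -0.012   0.179 ] w=0.0162 F [ 0.2  0.3 -1.9]
```

View pics/c10.png

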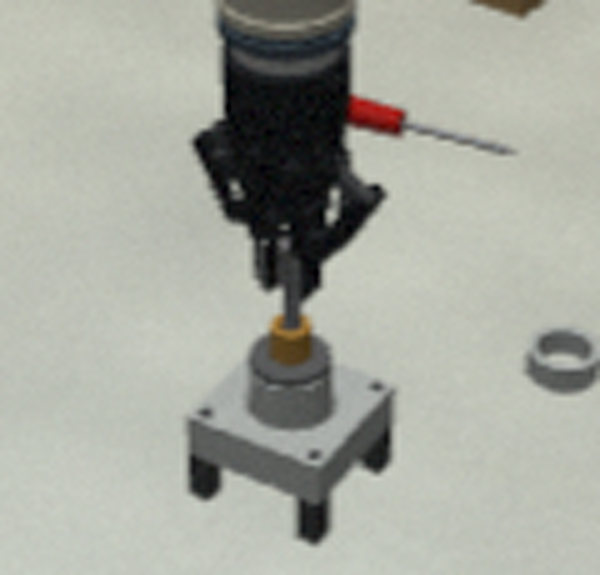

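Run:
```python
from h import *
S=m.camera("scene");st()
a=cv2.imread("pics/scene10.png");b=cv2.imread("pics/scene8.png");f=lambda i:cv2.resize(i[172:212,290:325],None,fx=11,fy=11,interpolation=2)
cv2.imwrite("pics/c11.png",np.hstack([f(b),f(S["image"][:,:,::-1])]))
for i in (b[:,:,::-1],S["image"]):
    k=cv2.inRange(cv2.cvtColor(np.ascontiguousarray(i),cv2.COLOR_RGB2HSV),(8,120,80),(28,255,255))[178:195,295:320]
    print([np.round(q[:3],2) for q in blobs(k,(295,178))])
```

```text
t=34.06 [ 0.5197 -0.012   0.179 ] w=0.0164 F [ 0.3 -0.5 -2.2]
[array([307.36, 187.26,  51.5 ])]
[array([307.61, 187.3 ,  52.  ])]
```

View pics/c11.png

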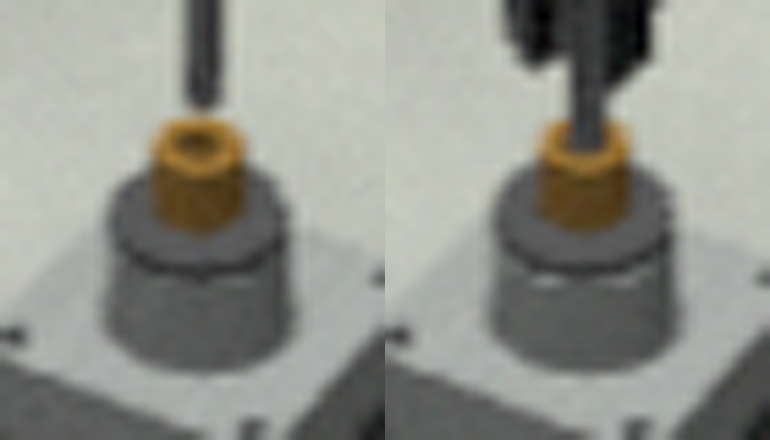

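Run:
```python
from h import *
m.hold(.3); st(); m.sign_off()
```

```text
t=34.36 [ 0.5198 -0.012   0.179 ] w=0.0166 F [-0.   0.1 -1.2]
the job is handed in; nothing more can be done
```

I built up the roller and handed the job in at 34.4 s, with the rod still held by its head. The sign-off reports no verdict.

- **Tube:** it stopped on the pocket floor at the expected height, with the tool (TCP) at 95.2 mm, and stood square after I let go.
- **Cap:** it stopped home at the expected height, with the TCP at 133.9 mm. I released it with the boss up.
- **Rod:** the longest rod went through both bushes with no rise in force. The last readings put its tip about 20 mm above the bench, assuming the head did not slip in the grip. The tip under the jig was not seen directly. Grip width is 16.6 mm, set at 60 N, and the arm is at rest.

Two things were not perfect:

- **Rod lean:** in the scene view the rod leaned about 0.02 rad in the fingers before it went in. I tilted the tool by 0.02 rad to cancel this, and did not re-measure the lean afterwards.
- **Cap shift:** the last picture shows the cap moved sideways by about 0.6 mm, within its play in the tube and the 4 mm limit. Its height had not changed.

I did not touch the unused things. The jig centre from the two cameras differed by about 2 to 3 mm, so I used the mean, and it fitted first time.

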